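Clamp the dish stack on the shaker

ROBOT

A 6-joint arm with a two-finger parallel gripper is mounted at the origin on the work surface; the furniture and walls round the work are solid. World frame = base frame: x ahead of the robot, y to its left, z up, the work surface at z = 0. Lengths are in m, angles in degrees, forces in N, time in s.
With the tool pointing down it reaches from about 0.325 to 0.75 m from the base axis. Payload 7.6 kg.
Tool frame: the origin (TCP) lies at the very end of the fingers, on their centre line; the grasp point (between the pads) lies 19 mm behind it; z points along the fingers, y is the line along which they close (so a half turn about z gives the same grasp; the last joint's range is limited). The gripper opens to 85 mm and grips with 20 to 120 N. Pads are 22 mm wide; open, the fingers measure 114 mm over their backs; the gripper's body (76 mm by 85 mm) begins 54 mm behind the grasp point. The pads swing forward as they close: fully open they stand 13 mm farther back than shut.
Start: joints at [-77.08, 2.991, 80.254, -0, 96.75, -4.028], TCP at [0.153, -0.502, 0.193] pointing down, gripper open.
Joint ranges: [-166.34, 166.34], [-52.06, 124.39], [6.96, 135.62], [-60.46, 240.46], [14.63, 156.25], [-167.68, 167.68]. Speed limits (degrees/s): [147.25, 147.25, 172.46, 180, 180, 180].

INTERFACE

Orientations are given as [roll, pitch, yaw] about the fixed x, y, z axes, in that order (R = Rz(yaw) Ry(pitch) Rx(roll)).
In Python, from station import observe, grab_frame, close_job gives the robot as it stands. The module is installed in compiled form; this text tells all that it offers.
- The arm moves only by the shell command python3 -m crank 'ROWS' [FORCE]. ROWS is JSON, a list of rows, each a list of 7 numbers: the opening in per cent of the stroke, from 0 (shut) to 100 (fully open), then the shift along the tool's x, y, z in units of 50 mm (1.0 is 50 mm), then the turn, a rotation vector about the tool's x, y, z in units of 5 degrees (1.0 is 5 degrees). In form: [[grip, x, y, z, wx, wy, wz], ...]. A call has exactly 8 rows; each row shifts and turns the commanded pose from where the row before left it, along the tool's axes as they then stand; what a row does not reach is not made up. A row lasts 1/10 s, in which the tool goes at most 50 mm and 8.59 degrees, less where a joint would pass 70% of its speed; a pose out of reach is approached as far as the arm can. A call is refused whole if a number of a shift passes 1 or a number of a turn 1, either way. A call with a gripper value outside its range is refused whole. The fingers move at their own pace and stop on an object; FORCE is the grip in N (left out, the last holds). Time passes only in rows, so rows that do not move let the fingers close, or fill a call up. It gives the time, the measured TCP pose, the force, the opening and the grip force at its end, in the units of the state.
- observe(): the state, without advancing time (a new reading comes with each control period).
- grab_frame(name): name is "side" or "top"; returns a dict with "img" (480x640x3 uint8, blue, green, red), "range_z" (480x640 float32, m along the optical axis (not along the pixel's ray), 0 where there is no reading), "fx", "fy", "cx", "cy" (pixels), "k1" (the pictures are not rectified: a ray, as slopes to the right and down, at radius r is drawn at 1 + k1 r^2 times it, then the intrinsics apply), "R" (3x3) and "t" (3): a world point X has camera coordinates R X + t. Camera axes: x right, y down, z forward; pixel columns grow to the right and rows downward; lengths in m; the calibration is good to about 2 mm. A picture is of the moment at which its call begins.
- close_job(): hands the job in; it is judged then, once.
The state is a dict: "time": time; "joints": joint angles; "qvel": joint speeds; "tau": joint torques, N m; "eef_pos": TCP position; "orientation": TCP orientation; "force": force on the tool from outside, world axes, zero at the start; "ft_torque": the same for the moment, N m; "grip_width": opening from 0.0 (shut) to 1.0 (fully open); "finger_force": force on a finger pad.
Only numpy, scipy, OpenCV 4.12 (cv2) and the standard library are available. Lean on these libraries where they do the work, as an engineer would, in place of code of your own. Each camera call takes 0.05 s, during which the arm holds its last target. There are 200 camera calls.

TASK

Clamp the stack of glass dishes on the white shaker: push the blue clamp strap round with the outside of a finger until it is over the dishes and against its stop, then press the red cam lever fully down so that the rubber pad holds the stack. Only push: take nothing between the fingers, do not press the lever down before the strap is over, do not shift the dishes and leave the vial, the bottle and the beaker where they stand.

Things in the scene. Friction and masses are not known exactly. Their poses are not given: they have to be found in the camera images.
- shaker: White shaker with a black rubber top, 180 (x) x 140 (y) x 30 mm, fixed to the bench. Origin under its centre, on the bench. Its own x runs from the dish place towards the clamp post; the dish place is at x = -30 mm, the post at x = +50 mm, both at y = 0. Its place and yaw change from run to run.
- dish_place (a point): Centre of the dish place on the shaker's top (30 mm above the bench), between four short grey pins that stand 14 mm high.
- petri_stack: Loose stack of clear glass dishes, 90 mm across and 43 mm high (top 73 mm above the bench), standing on the dish place. Origin at the centre of its underside.
- clamp_pivot (a point): On the vertical axis of the clamp post, at the lever's level hinge pin, 119 mm above the bench. The post is 28 mm thick up to 78 mm, then a 14 mm stud. Two steel cam discs 40 mm across turn with the lever on the pin and reach up to about 145 mm above the bench.
- swivel (a joint): Angle of the clamp (stud, strap, lever turn together) about the post's axis, rad. 0: strap over the dishes, along the shaker's own -x, against its stop. Grows counter-clockwise from above: at 1.57 the strap points along the shaker's own -y. Starts at 1.1 to 1.6, goes to 1.75. Stays where it is left; takes about 2 N pushed 105 mm from the post.
- strap_push (a point): Mid-section of the blue strap, 105 mm out from the post axis: push its side here. Flat bar 30 mm wide, 14 mm thick, level, ends 140 mm from the post axis; underside 90, top 104 mm above the bench with the lever up (up to 2 mm lower at some starts, 10 mm lower with the lever down). x runs along the strap to the post, z up; push on its -y side to bring it over the dishes.
- pad: Round black rubber pad under the strap, 36 mm across, 80 mm from the post axis, sprung; origin at the middle of its underside, 80 mm above the bench while the lever is up. With the strap over the dishes it comes down on their middle when the lever goes down.
- lever (a joint): Angle of the red cam lever about its level pin, rad. 0: up, 45 degrees above level; grows as it is pushed down; 0.785: level and fully down, against its stop. Starts at 0 to 0.15. Stays where it is left; takes about 3 to 6 N pressed down 50 to 80 mm from the pin, and lowers strap and pad by up to 10 mm.
- lever_end (a point): Point on the upper face of the red lever, 90 mm out from its pin and 14 mm short of its tip. The lever is a flat bar 22 mm wide and 10 mm thick. It leans away from the strap: straight opposite to the strap, seen from above. The point's x runs out along the lever, z is square to its upper face, y is across.
- vial_3: Sample vial with a green cap, 22 mm across, 56 mm high, loose, near the shaker. Origin at the centre of its underside. Leave it.
- dropper_bottle_b: White bottle with a red cap, 33 mm across, 66 mm high, loose, near the shaker. Origin at the centre of its underside. Leave it.
- beaker_small: Small clear beaker, 52 mm across, 63 mm high, loose, near the shaker. Origin at the centre of its underside. Leave it.

How it is judged (in metres and radians):
On the way, in this order (a step that is already met when the one before it is completed fails the run):
1. the strap is over the dishes, against its stop, the lever still up (value of joint swivel below 0.07 rad and value of joint lever below 0.35 rad), for 0.2 s.
2. the lever is fully down and the pad presses on the dishes (value of joint swivel below 0.07 rad and value of joint lever above 0.71 rad and contact force between pad and petri_stack above 2 N), for 0.2 s.
At the end, for the whole second after the job is handed in: The strap is over the dishes (swivel below 0.07 rad), the lever is down (above 0.71 rad) and at rest, the pad presses on the stack with more than 2 N, the stack stands upright within 8 mm of the dish place, and vial, bottle and beaker are within 20 mm of where they stood (all of step 2 and horizontal distance between petri_stack and dish_place below 0.008 m and angle between petri_stack's own z axis and vertical below 0.1 rad and velocity of joint lever below 0.05 rad/s and distance of each of vial_3, dropper_bottle_b, beaker_small from where it was at the start of the episode below 0.02 m); the robot touches nothing.
It fails at once if the lever is pushed down while the strap is not over the dishes (value of joint lever above 0.35 rad and value of joint swivel above 0.15 rad).
It fails at once if the strap is taken between the fingers (x of the grasp point in the frame of strap_push between -0.045 and 0.085 m and y of the grasp point in the frame of strap_push between -0.008 and 0.008 m and z of the grasp point in the frame of strap_push between -0.012 and 0.012 m).
It fails at once if the lever is taken between the fingers (x of the grasp point in the frame of lever_end between -0.06 and 0.014 m and y of the grasp point in the frame of lever_end between -0.008 and 0.008 m and z of the grasp point in the frame of lever_end between -0.013 and 0.003 m).
It fails at once if the dishes are shifted or lifted (more than 12 mm) (distance of petri_stack from where it was at the start of the episode above 0.012 m).
It fails at once if the vial, the bottle or the beaker is moved (more than 20 mm) (distance of any of vial_3, dropper_bottle_b, beaker_small from where it was at the start of the episode above 0.02 m).
It also fails if it takes over 40 s, if anything falls off the work surface, if the arm or the gripper's body presses on something with over 40 N, if the wrist force passes 120 N, or if a joint passes its speed limit or range.

## Working session

There is one attempt and no reset: what is moved stays moved. The work goes in short steps, Python scripts to look and compute and a shell command to move; the robot and the scene stay as the last step left them, time stands still between calls to the robot, and variables do not carry over. Pictures are saved under pics/ and viewed, at most 13 in all, crops included, and the job is handed in when it is done.

```bash
mkdir -p pics
python3 - <<'E'
from station import *
import cv2,pickle
o=observe();print({k:o[k] for k in('time','eef_pos','orientation','force','grip_width')})
F={n:grab_frame(n) for n in('side','top')}
pickle.dump(F,open('f0.pkl','wb'))
for n in F:
    cv2.imwrite(f'pics/{n}0.png',F[n]['img']);f=F[n];print(n,f['fx'],f['cx'],f['cy'],f['k1'],-f['R'].T@f['t'])
E
```

```text
{'time': 0.0, 'eef_pos': array([ 0.15297317, -0.50183685,  0.19217723]), 'orientation': array([-1.79909550e+02, -6.02249393e-03,  1.69469635e+01]), 'force': array([-0.26413277,  0.47856625,  0.33367461]), 'grip_width': 0.9979096678920292}
side 471.5344777938315 318.8154055460733 240.41667887124095 -0.03821337090884133 [0.18315126 0.58127373 0.57969767]
top 446.14710712539477 326.01539574874784 239.54127953848644 0.020013494566252808 [ 0.40404181 -0.03050186  0.96014501]
```

View pics/top0.png

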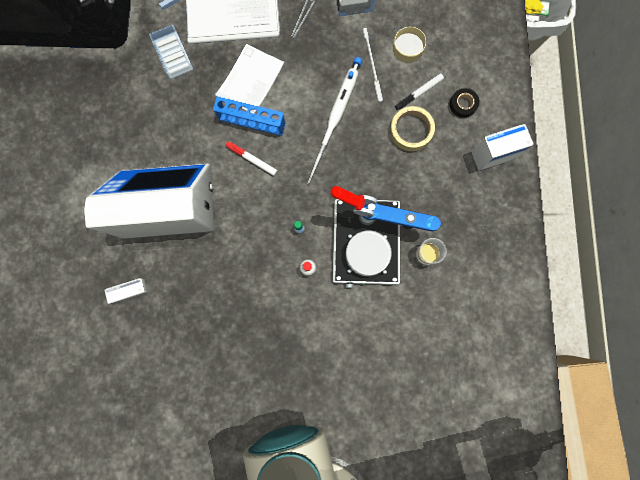

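View pics/side0.png

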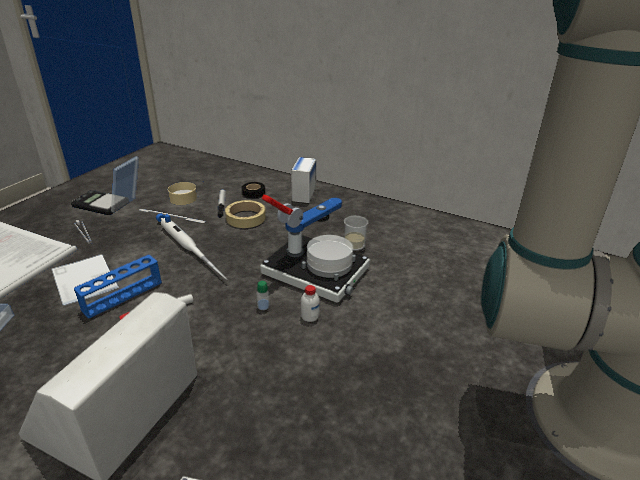

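Top view: the shaker spans px (334–400, 199–284). The post is near (370,208), the strap tip at (438,223) and the lever tip at (333,190). The vial is at (299,227), the bottle at (308,267) and the beaker at (431,252), and the side view agrees.

```bash
cat > h.py <<'E'
import numpy as np,cv2
def ray(f,uv):
    K=np.array([[f['fx'],0,f['cx']],[0,f['fy'],f['cy']],[0,0,1]])
    p=cv2.undistortPoints(np.float64(uv).reshape(-1,1,2),K,np.array([f['k1'],0,0,0.]))[:,0]
    return np.c_[p,np.ones(len(p))]@f['R'], -f['R'].T@f['t']
def plane(f,uv,z):
    d,c=ray(f,uv);return c+d*((z-c[2])/d[:,2])[:,None]
def mask(f,col,roi):
    h=cv2.cvtColor(f['img'],cv2.COLOR_BGR2HSV);H,S,V=h[...,0],h[...,1],h[...,2]
    m={'red':((H<8)|(H>172))&(S>150)&(V>80),'blue':(H>98)&(H<118)&(S>140)&(V>80),'white':(S<40)&(V>150),'green':(H>60)&(H<90)&(S>120)}[col]
    o=np.zeros(m.shape,np.uint8);x0,y0,x1,y1=roi;o[y0:y1,x0:x1]=m[y0:y1,x0:x1];return o
def pts(m): return np.argwhere(m)[:,::-1].astype(float)
E
python3 - <<'E'
import pickle;from h import *
np.set_printoptions(precision=4,suppress=True)
F=pickle.load(open('f0.pkl','rb'));f=F['top']
def rect(p):
    c,s,a=cv2.minAreaRect(np.float32(p[:,:2]*1000));return np.array(c)/1000,np.array(s),a,cv2.boxPoints((c,s,a))/1000
# shaker: white rim
m=mask(f,'white',(325,192,405,290));p=plane(f,pts(m),.03)
n,l,st,_=cv2.connectedComponentsWithStats(m)
print(st[1:][st[1:,4]>20])
print('shaker',rect(p))
m=mask(f,'blue',(340,195,450,240));print('strap',rect(plane(f,pts(m),.104)))
m=mask(f,'red',(325,180,370,215));uv=pts(m)
rz=f['range_z'][m>0];d,c=ray(f,uv);P=c+d*rz[:,None];P=P[rz>0]
i=P[:,2]>.11;P=P[i];print('lever',P[P[:,2].argsort()[::-40]]); q=P-P.mean(0);print(P.mean(0),np.linalg.svd(q,full_matrices=False)[2][0])
for nme,col,roi,z in(('vial','green',(285,215,312,240),.056),('bottle','red',(298,255,320,278),.066)):
    print(nme,plane(f,[pts(mask(f,col,roi)).mean(0)],z))
print('beaker',plane(f,[[431,252]],.03))
rz=f['range_z'];
d,c=ray(f,[[369,253],[390,217],[425,221],[380,205]]);print(c+d*np.array([rz[253,369],rz[217,390],rz[221,425],rz[205,380]])[:,None])
b=cv2.resize(f['img'][170:300,280:460],None,fx=4,fy=4,interpolation=cv2.INTER_CUBIC);cv2.imwrite('pics/c0.png',b)
E
```

```text
[[ 364  195   36   13  100]
 [ 334  199    9   19   55]
 [ 360  203   15   11   82]
 [ 333  224   67   60  355]
 [ 346  231   45   44 1613]]
shaker (array([ 0.5485, -0.1097]), array([138.3763, 195.1998]), 87.729248046875, array([[ 0.4483, -0.175 ],
       [ 0.6433, -0.1827],
       [ 0.6488, -0.0445],
       [ 0.4537, -0.0367]], dtype=float32))
strap (array([ 0.5826, -0.1742]), array([151.1151,  34.8143]), 78.62153625488281, array([[ 0.5507, -0.2448],
       [ 0.5848, -0.2517],
       [ 0.6146, -0.1035],
       [ 0.5805, -0.0967]], dtype=float32))
lever [[ 0.6161 -0.0434  0.1906]
 [ 0.6229 -0.0418  0.1861]
 [ 0.6221 -0.0508  0.1821]
 [ 0.6158 -0.058   0.1775]
 [ 0.6138 -0.0636  0.1708]
 [ 0.6036 -0.0654  0.1665]
 [ 0.6011 -0.0729  0.1611]
 [ 0.5967 -0.0749  0.1557]
 [ 0.6037 -0.0865  0.1494]
 [ 0.597  -0.0922  0.1453]
 [ 0.5996 -0.0925  0.1425]]
[ 0.6076 -0.0679  0.1652] [-0.1728 -0.7402 -0.6497]
vial [[0.5783 0.0325 0.056 ]]
bottle [[0.4921 0.0144 0.066 ]]
beaker [[ 0.521  -0.2448  0.03  ]]
[[ 0.5153 -0.1111  0.0736]
 [ 0.5817 -0.1513  0.1043]
 [ 0.5729 -0.2194  0.1031]
 [ 0.6068 -0.133   0.1013]]
```

View pics/c0.png

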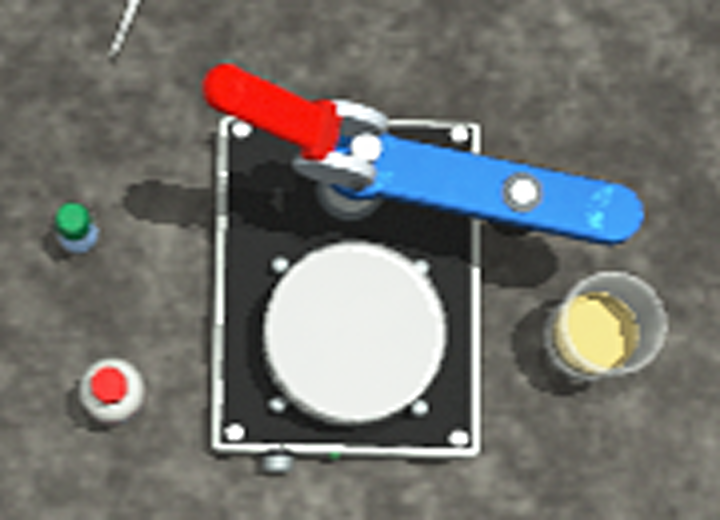

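The crop shows the rim corners at about (218,122), (480,125), (479,455), (213,452), the dish centre at (354,330), the strap tip at (640,215) and the lever tip at (208,85), all in crop pixels at 4x. Next is the frame fit.

```bash
cat > g.py <<'E'
import pickle;from h import *
np.set_printoptions(precision=4,suppress=True)
F=pickle.load(open('f0.pkl','rb'));f=F['top']
uv=np.array([(218,122),(480,125),(479,455),(213,452)])/4+np.array([280,170])-.375
C=plane(f,uv,.03)[:,:2]
dish=plane(f,[np.array([354,331])/4+[280-.375,170-.375]],.073)[0,:2]
print(C,'sizes',np.linalg.norm(C[0]-C[3]),np.linalg.norm(C[1]-C[0]),np.linalg.norm(C[1]-C[2]))
d=(C[0]+C[1]-C[2]-C[3])/2;phi=np.arctan2(d[1],d[0]);cen=C.mean(0)
ex=np.array([np.cos(phi),np.sin(phi)])
print('phi',np.degrees(phi),'cen',cen,'dish',dish,'dish from rim',cen-.03*ex)
# strap: axis from blue mask, and post = centre+.05
post=(cen-.03*ex+dish)/2+.08*ex
m=mask(f,'blue',(372,195,450,240));p=plane(f,pts(m),.103)[:,:2]
a=np.linalg.svd(p-p.mean(0))[2][0];a*=-np.sign(a[1])
a=-a if a[1]>0 else a
nrm=np.array([-a[1],a[0]]);print('axis off post',(post-p.mean(0))@nrm,'tip',((p-post)@a).max(),'post',post)
s=np.arctan2(a[1],a[0])-(phi-np.pi);s=(s+np.pi)%(2*np.pi)-np.pi;print('swivel',s,np.degrees(s))
psi=phi+s
for back in(29.5,45):
    q=post+np.array([[np.cos(psi),-np.sin(psi)],[np.sin(psi),np.cos(psi)]])@np.array([-.105,-back/1e3]);print(back,q,'psi',np.degrees(psi))
E
python3 g.py
```

```text
[[ 0.6359 -0.0438]
 [ 0.632  -0.1836]
 [ 0.4564 -0.1761]
 [ 0.4599 -0.0382]] sizes 0.17605856260273664 0.13986151336899796 0.1757058166535665
phi -2.1363370265742785 cen [ 0.5461 -0.1104] dish [ 0.5167 -0.1094] dish from rim [ 0.5161 -0.1093]
axis off post -0.0004766765483919018 tip 0.1391245591821783 post [ 0.5963 -0.1123]
swivel 1.3828242746297388 79.22999474452351
29.5 [ 0.6016 -0.2213] psi 77.09365771794924
45 [ 0.6167 -0.2247] psi 77.09365771794924
```

```bash
R='[0,0.67,-0.16,0,0,0,0]'; python3 -m crank '[[0,0.67,-0.16,0,0,0,0],[0,0.67,-0.16,0,0,0,0],[0,0.67,-0.16,0,0,0,0],[0,0.67,-0.16,0,0,0,0],[0,0.67,-0.16,0,0,0,0],[0,0.67,-0.16,0,0,0,0],[0,0.67,-0.16,0,0,0,0],[0,0.67,-0.16,0,0,0,0]]'
python3 -m crank '[[0,0.67,-0.16,0,0,0,0],[0,0.67,-0.16,0,0,0,0],[0,0.67,-0.16,0,0,0,0],[0,0.67,-0.16,0,0,0,0],[0,0.67,-0.16,0,0,0,0],[0,0.67,-0.16,0,0,0,0],[0,0.67,-0.16,0,0,0,0],[0,0.67,-0.16,0,0,0,0]]'
python3 -m crank '[[0,0,0,0,0,0,-1],[0,0,0,0,0,0,-1],[0,0,0,0,0,0,-1],[0,0,0,0,0,0,-1],[0,0,0,0,0,0,-1],[0,0,0,0,0,0,-1],[0,0,0,0,0,0,-1],[0,0,0,0,0,0,-1]]'
python3 -m crank '[[0,0,0,0,0,0,-1],[0,0,0,0,0,0,-1],[0,0,0,0,0,0,-1],[0,0,0,0,0,0,-1],[0,0,0,0,0,0,0],[0,0,0,0,0,0,0],[0,0,0,0,0,0,0],[0,0,0,0,0,0,0]]'
```

```text
time: 0.9
eef_pos: [0.3918, -0.3618, 0.1926]
orientation: [-180.0, 0.0, 16.9]
force: [1.0, -0.1, -0.4]
grip_width: -0.0
finger_force: 0.0
time: 1.7
eef_pos: [0.6294, -0.2226, 0.1923]
orientation: [-180.0, 0.1, 16.9]
force: [0.3, 0.0, 0.6]
grip_width: -0.001
finger_force: 0.0
time: 2.5
eef_pos: [0.6283, -0.2235, 0.1922]
orientation: [-179.9, 0.0, 57.2]
force: [-0.1, 0.1, -0.2]
grip_width: 0.001
finger_force: 0.0
time: 3.3
eef_pos: [0.6284, -0.2235, 0.1929]
orientation: [-180.0, 0.0, 76.9]
force: [0.1, 0.2, 0.4]
grip_width: -0.003
finger_force: 0.0
```

```bash
python3 -m crank '[[0,0,0,0.3,0,0,0],[0,0,0,0.3,0,0,0],[0,0,0,0.3,0,0,0],[0,0,0,0.3,0,0,0],[0,0,0,0.3,0,0,0],[0,0,0,0.3,0,0,0],[0,0,0,0.34,0,0,0],[0,0,0,0,0,0,0]]'
python3 -m crank '[[0,0,-0.1,0,0,0,0],[0,0,-0.1,0,0,0,0],[0,0,-0.1,0,0,0,0],[0,0,-0.1,0,0,0,0],[0,0,-0.1,0,0,0,0],[0,0,0,0,0,0,0],[0,0,0,0,0,0,0],[0,0,0,0,0,0,0]]'
python3 - <<'E'
from station import *;import cv2
f=grab_frame('side');cv2.imwrite('pics/s1.png',cv2.resize(f['img'][140:320,220:420],None,fx=3,fy=3))
E
```

```text
time: 4.1
eef_pos: [0.6269, -0.2229, 0.0822]
orientation: [-179.7, -0.0, 76.9]
force: [-0.3, 0.4, -0.6]
grip_width: -0.0
finger_force: 0.0
time: 4.9
eef_pos: [0.6042, -0.2179, 0.086]
orientation: [180.0, 0.0, 76.9]
force: [-0.3, -0.2, -0.5]
grip_width: 0.002
finger_force: 0.0
```

View pics/s1.png

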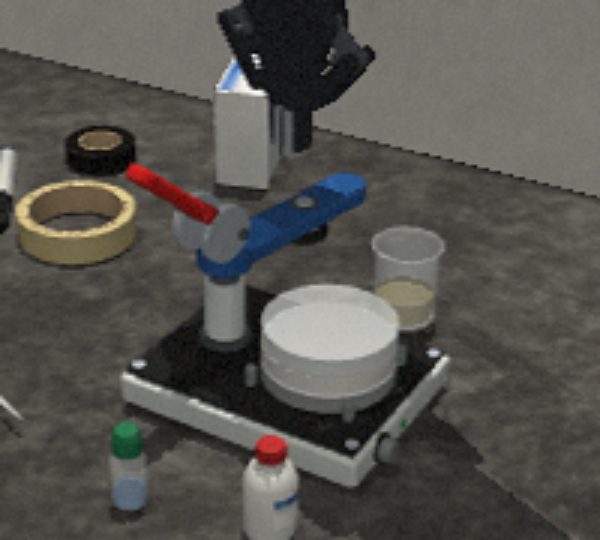

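The fingers appear behind and above the strap, with the visible tip near crop (295,150). I'll check that against the projected TCP.

```bash
python3 - <<'E'
from station import *;import cv2,numpy as np
o=observe();print(o['eef_pos'],o['time'],o['joints'])
for n,(x0,y0,w,h) in(('side',(220,140,200,180)),('top',(280,150,180,150))):
    f=grab_frame(n)
    K=np.array([[f['fx'],0,f['cx']],[0,f['fy'],f['cy']],[0,0,1]])
    P=np.array([o['eef_pos'],o['eef_pos']+[0,0,.03],[.575,-.213,.104]])
    uv=cv2.projectPoints(P,cv2.Rodrigues(f['R'])[0],f['t'],K,np.array([f['k1'],0,0,0.]))[0][:,0];print(n,uv)
    im=f['img'].copy()
    for u in uv: cv2.circle(im,tuple(int(round(v)) for v in u),1,(0,255,255),-1)
    cv2.imwrite(f'pics/{n}2.png',cv2.resize(im[y0:y0+h,x0:x0+w],None,fx=3,fy=3))
E
python3 -c "
import cv2,numpy as np
a=cv2.imread('pics/side2.png');b=cv2.imread('pics/top2.png');c=np.zeros((540,1140,3),np.uint8);c[:,:600]=a;c[:450,600:]=b;cv2.imwrite('pics/b2.png',cv2.resize(c,(798,378)))"
```

```text
[ 0.60423359 -0.21790161  0.08594515] 4.95 [-2.31232159e+01  2.49138439e+01  6.68956128e+01 -1.34633526e-03
  8.81883128e+01 -1.00725321e+01]
side [[316.70595606 206.3172707 ]
 [316.94257524 194.01432561]
 [327.8622406  203.12844417]]
top [[421.69177273 207.34244663]
 [424.85897099 203.81999144]
 [421.7685448  219.91408114]]
```

View pics/b2.png

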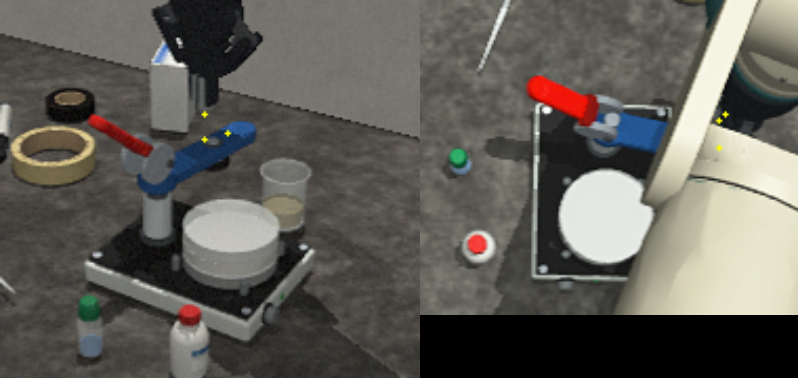

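Run:
```python
from station import *;from h import *
np.set_printoptions(precision=3,suppress=True)
f=grab_frame('side')
for v in range(160,206,3):
    uv=[[u,v] for u in range(308,326,3)]
    d,c=ray(f,uv);P=c+d*np.array([f['range_z'][v,u] for u,v in uv])[:,None]
    print(v,[tuple(np.round(p,3).tolist()) for p in P])
```

```text
160 [(0.617, -0.201, 0.198), (0.613, -0.205, 0.197), (0.603, -0.199, 0.201), (0.595, -0.197, 0.204), (0.59, -0.202, 0.203), (0.584, -0.203, 0.204)]
163 [(0.619, -0.204, 0.19), (0.612, -0.205, 0.191), (0.602, -0.199, 0.195), (0.595, -0.198, 0.197), (0.594, -0.21, 0.193), (0.589, -0.213, 0.193)]
166 [(0.62, -0.206, 0.182), (0.614, -0.208, 0.183), (0.615, -0.223, 0.176), (0.594, -0.197, 0.191), (0.592, -0.205, 0.188), (0.593, -0.221, 0.182)]
169 [(0.622, -0.209, 0.174), (0.613, -0.205, 0.177), (0.61, -0.214, 0.174), (0.598, -0.204, 0.181), (0.592, -0.207, 0.181), (0.591, -0.218, 0.177)]
172 [(0.707, -0.363, 0.086), (0.612, -0.204, 0.171), (0.605, -0.204, 0.173), (0.599, -0.206, 0.173), (0.591, -0.205, 0.175), (0.581, -0.199, 0.18)]
175 [(0.71, -0.368, 0.076), (0.617, -0.214, 0.159), (0.607, -0.208, 0.164), (0.597, -0.203, 0.168), (0.592, -0.207, 0.168), (0.579, -0.195, 0.176)]
178 [(0.707, -0.363, 0.07), (0.614, -0.208, 0.155), (0.607, -0.208, 0.157), (0.599, -0.208, 0.159), (0.593, -0.208, 0.16), (0.591, -0.218, 0.157)]
181 [(0.708, -0.365, 0.061), (0.613, -0.206, 0.149), (0.604, -0.20
[... 560 characters left out ...]
393, 0.013), (0.719, -0.418, 0.0), (0.713, -0.424, -0.001), (0.706, -0.428, -0.001), (0.699, -0.432, -0.0)]
196 [(0.707, -0.363, 0.019), (0.716, -0.396, 0.002), (0.711, -0.404, -0.0), (0.706, -0.411, -0.002), (0.698, -0.413, -0.001), (0.69, -0.416, 0.0)]
199 [(0.708, -0.366, 0.009), (0.71, -0.385, -0.0), (0.704, -0.391, -0.002), (0.696, -0.393, -0.0), (0.688, -0.395, 0.001), (0.684, -0.403, -0.002)]
202 [(0.706, -0.363, 0.002), (0.701, -0.369, 0.001), (0.694, -0.373, 0.001), (0.688, -0.377, 0.0), (0.679, -0.378, 0.002), (0.587, -0.214, 0.103)]
205 [(0.701, -0.353, -0.001), (0.695, -0.359, -0.002), (0.686, -0.357, 0.002), (0.592, -0.195, 0.103), (0.585, -0.197, 0.104), (0.578, -0.197, 0.106)]
```

The depth image puts the real fingertip near z=0.127, about 40 mm above the reported TCP. A 10 mm push will show whether it touches the strap.

```bash
python3 -m crank '[[0,0,-0.05,0,0,0,0],[0,0,-0.05,0,0,0,0],[0,0,-0.05,0,0,0,0],[0,0,-0.05,0,0,0,0],[0,0,0,0,0,0,0],[0,0,0,0,0,0,0],[0,0,0,0,0,0,0],[0,0,0,0,0,0,0]]'
python3 - <<'E'
from station import *;from h import *
import cv2
f=grab_frame('side');cv2.imwrite('pics/s3.png',cv2.resize(f['img'][140:260,240:400],None,fx=4,fy=4,interpolation=cv2.INTER_CUBIC))
g=observe();print(g['joints'])
m=mask(f,'blue',(280,190,350,240));p=plane(f,pts(m),.104)[:,:2];print(cv2.minAreaRect(np.float32(p*1000)),len(p))
import pickle;f=pickle.load(open('f0.pkl','rb'))['side']
m=mask(f,'blue',(280,190,350,240));p=plane(f,pts(m),.104)[:,:2];print(cv2.minAreaRect(np.float32(p*1000)),len(p))
E
```

```text
time: 5.9
eef_pos: [0.5944, -0.2157, 0.086]
orientation: [180.0, 0.0, 77.0]
force: [-0.5, 0.2, 0.1]
grip_width: 0.003
finger_force: 0.0
[-2.32811777e+01  2.33134644e+01  6.89604006e+01 -5.21852675e-03
  8.77229631e+01 -1.02304411e+01]
((577.445556640625, -160.79434204101562), (169.0041046142578, 41.088138580322266), 77.6980209350586) 307
((581.4183959960938, -162.05487060546875), (168.3550567626953, 33.79324722290039), 80.26577758789062) 371
```

View pics/s3.png

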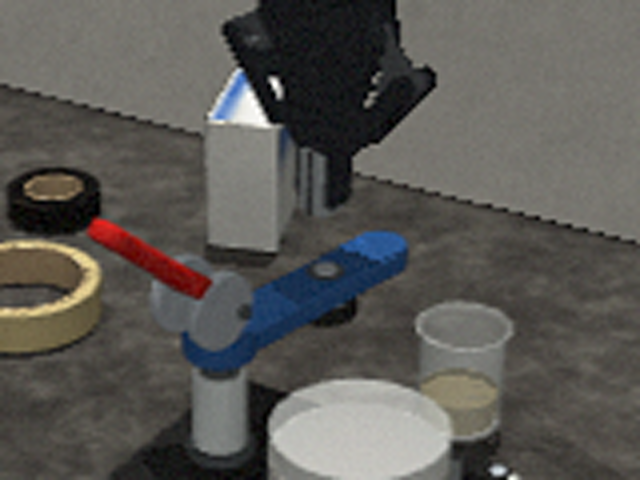

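No force and no strap motion: the fingertip passes above the strap. The true tip is therefore about 40 mm behind the nominal TCP, so I'll back off, go 40 mm lower and retry.

```bash
python3 -m crank '[[0,0,0.2,0,0,0,0],[0,0,0.2,0,0,0,0],[0,0,0.2,0,0,0,0],[0,0,0,0.2,0,0,0],[0,0,0,0.2,0,0,0],[0,0,0,0.2,0,0,0],[0,0,0,0.2,0,0,0],[0,0,0,0,0,0,0]]'
python3 -m crank '[[0,0,-0.1,0,0,0,0],[0,0,-0.1,0,0,0,0],[0,0,-0.1,0,0,0,0],[0,0,-0.1,0,0,0,0],[0,0,-0.05,0,0,0,0],[0,0,-0.05,0,0,0,0],[0,0,-0.05,0,0,0,0],[0,0,0,0,0,0,0]]'
python3 - <<'E'
from station import *;from h import *
import cv2
f=grab_frame('side');cv2.imwrite('pics/s4.png',cv2.resize(f['img'][140:260,240:400],None,fx=4,fy=4,interpolation=cv2.INTER_CUBIC))
E
```

```text
time: 6.75
eef_pos: [0.6222, -0.2219, 0.0434]
orientation: [-179.8, -0.0, 76.9]
force: [0.1, 0.0, -0.8]
grip_width: 0.001
finger_force: 0.0
time: 7.55
eef_pos: [0.5968, -0.2165, 0.0463]
orientation: [180.0, 0.0, 76.9]
force: [1.6, -1.9, 1.4]
grip_width: 0.002
finger_force: 1.1
```

View pics/s4.png

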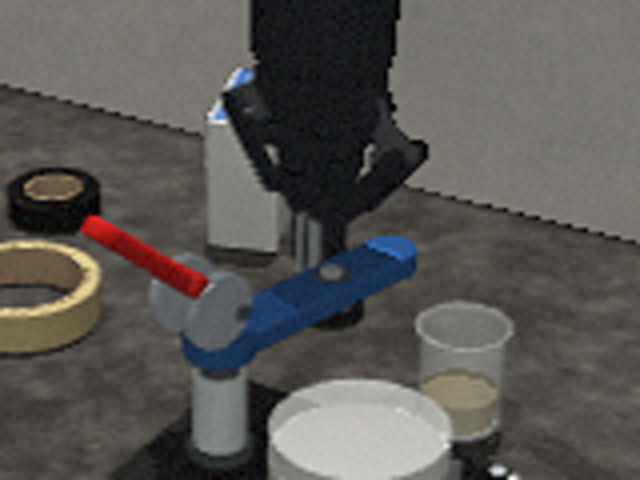

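The finger is now behind the strap with about 2 N of contact. Sweeping it round.

```bash
python3 -m crank '[[0,-0.04,-0.18,0,0,0,1],[0,-0.04,-0.18,0,0,0,1],[0,-0.04,-0.18,0,0,0,1],[0,-0.04,-0.18,0,0,0,1],[0,-0.04,-0.18,0,0,0,1],[0,-0.04,-0.18,0,0,0,1],[0,-0.04,-0.18,0,0,0,1],[0,-0.04,-0.18,0,0,0,1]]'
cat > s.py <<'E'
from station import *;from h import *
import pickle,sys
f=grab_frame('top');o=observe()
pickle.dump(f,open('ft.pkl','wb'))
post=np.array([.5963,-.1123]);phi=np.radians(-2.136)
ps=np.radians(o['orientation'][2]);r=o['eef_pos'][:2]-post
print('tool in strapdir frame',r@[np.cos(ps),np.sin(ps)],r@[-np.sin(ps),np.cos(ps)],'yaw left',np.degrees(ps-phi),o['force'])
for n in('side','top'):
    f=grab_frame(n);m=mask(f,'blue',(280,190,450,290));p=plane(f,pts(m),.104)[:,:2]
    p=p[np.linalg.norm(p-post,axis=1)>.03];d=(p-post).mean(0)
    print(n,len(p),'swivel deg ~',np.degrees(np.arctan2(d[1],d[0])-phi)+180)
E
python3 s.py
```

```text
time: 8.4
eef_pos: [0.5281, -0.1934, 0.046]
orientation: [180.0, -0.0, 36.7]
force: [2.5, -1.6, 0.4]
grip_width: 0.001
finger_force: 1.1
tool in strapdir frame -0.10336269780337166 -0.02351341516541451 yaw left 38.66352084606067 [ 2.44696657 -0.71000917 -0.0893753 ]
side 489 swivel deg ~ 19.845170681920536
top 437 swivel deg ~ 35.27941412180982
```

```bash
python3 -m crank '[[0,-0.04,-0.18,0,0,0,1],[0,-0.04,-0.18,0,0,0,1],[0,-0.04,-0.18,0,0,0,1],[0,-0.04,-0.18,0,0,0,1],[0,-0.04,-0.18,0,0,0,1],[0,-0.04,-0.18,0,0,0,1],[0,0,0,0,0,0,0],[0,0,0,0,0,0,0]]'; python3 s.py
```

```text
time: 9.35
eef_pos: [0.4952, -0.1502, 0.0459]
orientation: [-180.0, 0.0, 7.2]
force: [0.5, -1.0, 0.0]
grip_width: 0.0
finger_force: 0.0
tool in strapdir frame -0.10502813680240598 -0.025154731471368215 yaw left 9.257002704774832 [-0.08785205  0.40210411  0.06426698]
side 535 swivel deg ~ 354.1710350977271
top 123 swivel deg ~ 7.535840667049257
```

```bash
python3 -m crank '[[0,-0.04,-0.18,0,0,0,0.9],[0,-0.03,-0.12,0,0,0,0.9],[0,0,-0.04,0,0,0,0],[0,0,-0.02,0,0,0,0],[0,0,0,0,0,0,0],[0,0,0,0,0,0,0],[0,0,0,0,0,0,0],[0,0,0,0,0,0,0]]'; python3 s.py
```

```text
time: 10.3
eef_pos: [0.4905, -0.1348, 0.0461]
orientation: [179.8, -0.0, -2.0]
force: [-0.2, -9.0, -0.4]
grip_width: 0.002
finger_force: 4.4
tool in strapdir frame -0.1049551607132903 -0.026090936608486194 yaw left 0.16489554662693637 [ 0.19886265 -8.69901879 -0.44250639]
side 555 swivel deg ~ 348.7238092249187
top 123 swivel deg ~ 360.13431963901905
```

9 N against the stop and the strap at about 0°. Backing off and lifting clear.

```bash
python3 -m crank '[[0,0,0.2,0,0,0,0],[0,0,0.3,0,0,0,0],[0,0,0.3,0,0,0,0],[0,0,0,-0.5,0,0,0],[0,0,0,-0.7,0,0,0],[0,0,0,-0.7,0,0,0],[0,0,0,-0.7,0,0,0],[0,0,0,-0.2,0,0,0]]'
python3 -m crank '[[0,0.6,0,0,0,0,0],[0,0.6,0,0,0,0,0],[0,0.6,0,0,0,0,0],[0,0.6,0,0,0,0,0],[0,0.6,0,0,0,0,0],[0,0.42,0,0,0,0,0],[0,0,0,0,0,0,0],[0,0,0,0,0,0,0]]'
python3 s.py
python3 - <<'E'
from station import *;from h import *
f=grab_frame('side');cv2.imwrite('pics/s5.png',cv2.resize(f['img'][110:310,220:420],None,fx=3,fy=3))
m=mask(f,'red',(240,170,320,225));uv=pts(m);d,c=ray(f,uv);z=f['range_z'][m>0];P=(c+d*z[:,None])[(z>0)&(z<1.2)]
print(np.round(P[P[:,0].argsort()[::max(1,len(P)//10)]],3))
E
```

```text
time: 11.25
eef_pos: [0.4904, -0.174, 0.1905]
orientation: [179.9, -0.4, -2.1]
force: [0.0, 0.2, 0.4]
grip_width: -0.002
finger_force: 0.0
time: 12.05
eef_pos: [0.6595, -0.1791, 0.1843]
orientation: [-180.0, 0.1, -2.0]
force: [-0.1, 0.1, 0.2]
grip_width: -0.001
finger_force: 0.0
tool in strapdir frame 0.06534094498809276 -0.06452116013097063 yaw left 0.071879544058067 [-0.47908602 -0.3666128   0.22986656]
side 494 swivel deg ~ 349.7988441523946
top 13 swivel deg ~ 336.4350478440649
[[ 0.612 -0.109  0.143]
 [ 0.619 -0.113  0.143]
 [ 0.626 -0.106  0.149]
 [ 0.632 -0.115  0.157]
 [ 0.637 -0.106  0.161]
 [ 0.643 -0.119  0.165]
 [ 0.649 -0.103  0.162]
 [ 0.654 -0.122  0.172]
 [ 0.659 -0.109  0.181]
 [ 0.665 -0.114  0.184]
 [ 0.671 -0.114  0.189]]
```

View pics/s5.png

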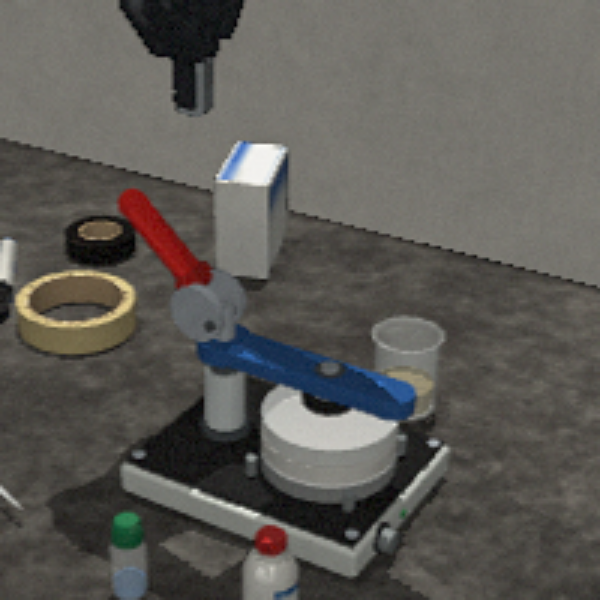

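The strap is over the dishes, with its tip near crop (400,395), the lever is up and the dishes haven't moved. Now over the lever and pressing.

```bash
python3 -m crank '[[0,0,-0.3,0,0,0,0],[0,0,-0.4,0,0,0,0],[0,0,-0.4,0,0,0,0],[0,0,-0.19,0,0,0,0],[0,0,0,0.2,0,0,0],[0,0,0,0.2,0,0,0],[0,0,0,0.1,0,0,0],[0,0,0,0.1,0,0,0]]'
python3 -m crank '[[0,0,0,0.11,0,0,0],[0,0,0,0.11,0,0,0],[0,0,0,0.11,0,0,0],[0,0,0,0.11,0,0,0],[0,0,0,0.11,0,0,0],[0,0,0,0.11,0,0,0],[0,0,0,0.11,0,0,0],[0,0,0,0,0,0,0]]'
```

```text
time: 13.05
eef_pos: [0.6618, -0.1148, 0.1547]
orientation: [-180.0, 0.1, -2.1]
force: [-0.5, 1.1, -0.4]
grip_width: -0.002
finger_force: 0.0
time: 13.85
eef_pos: [0.6618, -0.114, 0.1162]
orientation: [-180.0, 0.1, -2.1]
force: [1.0, 0.4, -0.5]
grip_width: -0.001
finger_force: 0.0
```

Run:
```python
from station import *;from h import *
f=grab_frame('side');cv2.imwrite('pics/s6.png',cv2.resize(f['img'][130:270,230:370],None,fx=4,fy=4))
m=mask(f,'red',(240,150,320,225));uv=pts(m);d,c=ray(f,uv);z=f['range_z'][m>0];P=(c+d*z[:,None])[(z>0)&(z<1.2)]
print(np.round(P[P[:,0].argsort()[::max(1,len(P)//10)]],3), observe()['force'])
```

```text
[[ 0.618 -0.118  0.132]
 [ 0.626 -0.116  0.136]
 [ 0.631 -0.12   0.137]
 [ 0.638 -0.113  0.143]
 [ 0.644 -0.104  0.141]
 [ 0.65  -0.121  0.145]
 [ 0.655 -0.122  0.148]
 [ 0.661 -0.106  0.149]
 [ 0.669 -0.098  0.17 ]
 [ 0.681 -0.111  0.157]
 [ 0.688 -0.109  0.163]] [-0.2184603   0.25763872  0.60442201]
```

View pics/s6.png

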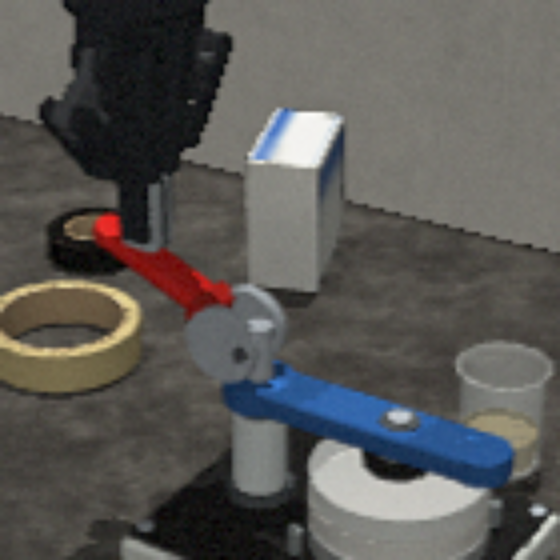

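The lever is following the finger and is now about 25° above level. I'll keep pressing.

```bash
python3 -m crank '[[0,0,0,0.1,0,0,0],[0,0,0,0.1,0,0,0],[0,0,0,0.1,0,0,0],[0,0,0,0.1,0,0,0],[0,0,0,0.08,0,0,0],[0,0,0,0.06,0,0,0],[0,0,0,0.04,0,0,0],[0,0,0,0,0,0,0]]'
```

```text
time: 14.7
eef_pos: [0.6621, -0.1141, 0.0882]
orientation: [180.0, 0.0, -2.1]
force: [-0.1, 0.1, 1.1]
grip_width: -0.003
finger_force: 0.4
```

```bash
python3 -m crank '[[0,0,0,0.04,0,0,0],[0,0,0,0.04,0,0,0],[0,0,0,0,0,0,0],[0,0,0,0,0,0,0],[0,0,0,0,0,0,0],[0,0,0,0,0,0,0],[0,0,0,0,0,0,0],[0,0,0,0,0,0,0]]'
```

```text
time: 15.5
eef_pos: [0.6624, -0.1142, 0.0854]
orientation: [180.0, -0.1, -2.1]
force: [-0.0, 0.6, 6.0]
grip_width: -0.002
finger_force: 2.9
```

```bash
python3 -m crank '[[0,0,0,0.04,0,0,0],[0,0,0,0.04,0,0,0],[0,0,0,0,0,0,0],[0,0,0,0,0,0,0],[0,0,0,0,0,0,0],[0,0,0,0,0,0,0],[0,0,0,0,0,0,0],[0,0,0,0,0,0,0]]'
python3 - <<'E'
from station import *;from h import *
f=grab_frame('side');cv2.imwrite('pics/s7.png',cv2.resize(f['img'][130:270,230:370],None,fx=4,fy=4))
m=mask(f,'red',(240,150,320,225));uv=pts(m);d,c=ray(f,uv);z=f['range_z'][m>0];P=(c+d*z[:,None])[(z>0)&(z<1.2)]
print(np.round(P[P[:,0].argsort()[::max(1,len(P)//10)]],3), observe()['force'])
E
```

```text
time: 16.3
eef_pos: [0.663, -0.1143, 0.0846]
orientation: [180.0, -0.2, -2.0]
force: [-5.5, 1.3, 17.2]
grip_width: -0.001
finger_force: 8.7
[[ 0.621 -0.119  0.125]
 [ 0.631 -0.113  0.125]
 [ 0.638 -0.105  0.124]
 [ 0.644 -0.103  0.121]
 [ 0.649 -0.103  0.117]
 [ 0.654 -0.118  0.122]
 [ 0.667 -0.104  0.119]
 [ 0.676 -0.104  0.123]
 [ 0.684 -0.105  0.116]
 [ 0.691 -0.12   0.123]
 [ 0.696 -0.116  0.124]] [-5.23721591  1.32002794 17.21324555]
```

View pics/s7.png

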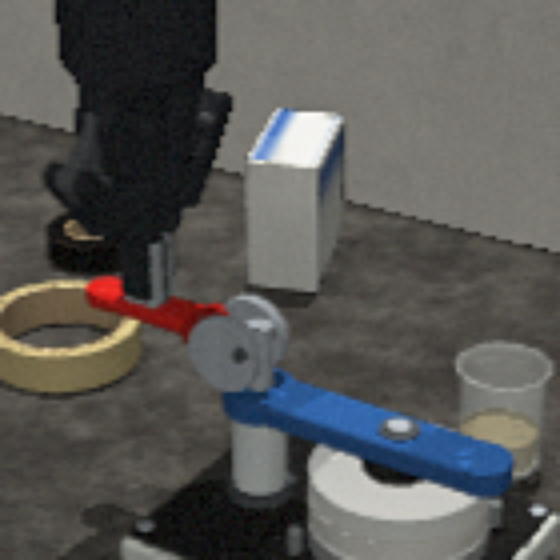

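The lever is level (upper face at z≈0.124 along its length) and reads 17 N against its stop. Lifting off and checking before I hand it in.

```bash
python3 -m crank '[[0,0,0,-0.2,0,0,0],[0,0,0,-0.4,0,0,0],[0,0,0,-0.5,0,0,0],[0,0,0,-0.5,0,0,0],[0,0,0,-0.3,0,0,0],[0,0,0,0,0,0,0],[0,0,0,0,0,0,0],[0,0,0,0,0,0,0]]'
python3 - <<'E'
from station import *;from h import *
import pickle
np.set_printoptions(precision=4,suppress=True)
f=grab_frame('side')
m=mask(f,'red',(240,150,320,225));uv=pts(m);d,c=ray(f,uv);z=f['range_z'][m>0];P=(c+d*z[:,None])[(z>0)&(z<1.2)]
i=P[:,0]>.625;print('lever slope deg',np.degrees(np.arctan(np.polyfit(P[i,0],P[i,2],1)[0])))
m=mask(f,'blue',(280,190,360,270));uv=pts(m);d,c=ray(f,uv);z=f['range_z'][m>0];P=(c+d*z[:,None])
P=P[(P[:,2]>.088)&(P[:,2]<.1)&(P[:,0]<.57)];v=P[:,:2]-[.5963,-.1123]
print('strap z',np.percentile(P[:,2],[10,50,90]))
m0=cv2.minAreaRect(np.float32(P[:,:2]*1000));print(m0, 'phi -2.14')
E
python3 - <<'E'
import cv2,pickle
from station import *
f=grab_frame('side');cv2.imwrite('pics/s8.png',cv2.resize(f['img'][150:330,230:400],None,fx=3,fy=3))
E
```

```text
time: 17.15
eef_pos: [0.6615, -0.114, 0.1731]
orientation: [-180.0, 0.2, -2.1]
force: [0.2, 0.3, 0.1]
grip_width: 0.0
finger_force: 0.0
lever slope deg -0.8381978044388935
strap z [0.0903 0.0936 0.095 ]
((513.7778930664062, -107.1094970703125), (33.43745803833008, 111.34733581542969), 86.90034484863281) phi -2.14
```

View pics/s8.png

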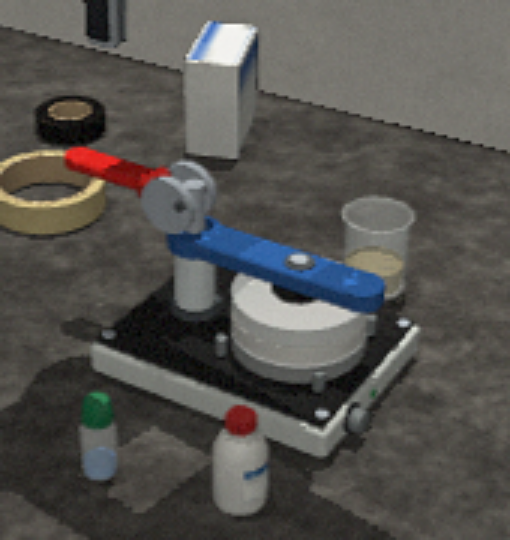

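The lever is level, the strap has come down to about 94 mm, and the pad is on the dish stack. The vial, bottle and beaker are still standing in place, and the arm is clear.

```bash
python3 -c "
from station import *
print(close_job())"
```

```text
the job is handed in; nothing more can be done
None
```

The job is handed in, but no verdict came back: the last images show the strap over the dishes at its stop (9 N when pushed), the lever level and fully down (17 N when pressed), the pad on the stack, the vial, bottle and beaker standing where they were, and the arm clear; the pad's own force could not be measured, and the real fingertip sits about 40 mm behind the reported TCP, which I corrected for.

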